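# Hold a control module in the corner of its test jig

## Robot

A 6-joint arm with a two-finger parallel gripper is mounted at the origin on the work surface. World frame = base frame: x ahead of the robot, y to its left, z up, the work surface at z = 0. Lengths are in m, angles in degrees, forces in N, time in s.
With the tool pointing down it reaches from about 0.35 to 0.775 m from the base axis. Payload 5.5 kg.
Tool frame: the origin (TCP) lies at the very end of the fingers, on their centre line; the grasp point (between the pads) lies behind it (env.grip_point_offset is the z of the grasp point in the tool frame, in m); z points along the fingers, y is the line along which they close (so a half turn about z gives the same grasp; the last joint's range is limited). The gripper opens to 85 mm and grips with 20 to 120 N. Pads are 22 mm wide; open, the fingers measure 114 mm over their backs; the gripper's body (76 mm by 85 mm) begins 54 mm behind the grasp point. The pads swing forward as they close: fully open they stand 13 mm farther back than shut.
Start: joints at [-72.685, 17.945, 2.641, 74.691, 0, 82.002], TCP at [0.246, -0.52, 0.231] pointing down, gripper open.
Joint ranges: [-158.12, 158.12], [-49.38, 96.58], [-58.88, 72.47], [-126.05, 133.96], [-84.25, 85.87], [-180, 180]. Speed limits (degrees/s): [147.25, 147.25, 180, 180, 180, 180].

## Interface

Orientations are given as a 3x3 rotation matrix whose columns are the frame's x, y, z axes.
In Python, from cell import env gives the robot as it stands.
- The arm moves only by the tool play_rows, never from a script. Its argument "series" is one flat list of numbers, 5 for each row, row after row: the closure, from -1 (fully open) to 1 (shut), then the shift along the tool's x, y, z in cm, then the turn about the tool's z in degrees. In form: [grip, tx, ty, tz, twist, grip, tx, ty, tz, twist, ...]. A call has exactly 10 rows; each row is the pose to reach, as a shift and turn from the pose commanded when the call began, along the tool's axes at that moment; what a row does not reach only later rows make up. A row lasts 1/10 s, in which the tool goes at most 50 mm and 8.59 degrees, less where a joint would pass 70% of its speed; a pose out of reach is approached as far as the arm can. A call with a gripper value outside its range is refused whole. The fingers move at their own pace and stop on an object; "grip_force" is the grip in N (left out, the last holds). Time passes only in rows, so rows that repeat a pose let the fingers close, or fill a call up. It gives the time, the measured TCP pose, the force, the opening and the grip force at its end, in the units of the state.
- env.read_state(): the state, without advancing time (a new reading comes with each control period).
- env.get_image(name): name is "scene" or "top"; returns a dict with "frame" (420x560x3 uint8, blue, green, red), "camera_matrix" (3x3 intrinsics, pixels), "R" (3x3) and "t" (3): a world point X has camera coordinates R X + t. Camera axes: x right, y down, z forward; pixel columns grow to the right and rows downward; lengths in m; the calibration is good to about 2 mm. A picture is of the moment at which its call begins. There is no depth.
- env.job_done(): hands the job in; it is judged then, once.
Trained networks look in the newest picture that a camera, given by its name, has taken for a name from the list of things; names that differ only in an ending like _2 or _b are one class to them, and where a whole thing is asked for, a point or a joint stands for the part that bears it (a point fixed in the world has none). Each returns a list of dicts, best first, with "conf" (0 to 1); they miss things now and then, are a little off and sometimes report something else, mostly with a low value. They report only what shows in the picture. A call takes as long as a camera call.
- env.regions_of(query, camera): "region" (420x560 bool, what is visible of it) and "pixel" ([column, row] in pixels, amid what is visible of it).
- env.mark_of(query, camera): "pixel" ([column, row] in pixels: a listed point, or the origin of a listed thing).
The state is a dict: "t": time; "joint_positions": joint angles; "qd": joint speeds; "joint_efforts": joint torques, N m; "ee_pos": TCP position; "eef_rot": TCP orientation; "force": force on the tool from outside, world axes, zero at the start; "wrist_torque": the same for the moment, N m; "opening": finger opening in m; "grip_force": force on a finger pad.
Only numpy, scipy, OpenCV 4.12 (cv2) and the standard library are available. Lean on these libraries where they do the work, as an engineer would, in place of code of your own. Each camera call takes 0.05 s, during which the arm holds its last target. There are 200 camera calls.

## Task

Pick up the blue control module and set it flat on the aluminium plate of the test jig, with its green terminals facing away from the long steel fence. Feel it gently home into the corner, foot flush against both the steel fence and the orange end stop, and finish with the gripper still holding it pressed firmly against both at once. Leave everything else on the bench where it is.

Things in the scene. Friction and masses are not known exactly. Their poses are not given: they have to be found in the camera images.
- module: Blue control module, loose, upright, 0.2 to 0.35 kg. Foot 70 mm (own x) by 90 mm (y), 28 mm high; on it, centred, a crown 40 mm (x) by 84 mm (y), from 28 to 62 mm above the underside: pinch it across the 40 mm. Origin: centre of the underside, z up. Green terminals on its -x step. Starts in one of three places, mixed with a grey and a white module of its shape, x axis within 0.5 rad of world x.
- terminals (a point): Middle of the green terminal strip on the blue module, 27.5 mm from the module's centre along its own -x, 33 mm above its underside. In the jig this side faces away from the steel fence (towards the jig's -x).
- jig: Test jig, fixed to the bench: aluminium plate 200 mm (own x) by 260 mm (y), top 12 mm above the bench. Origin: centre of the plate's underside, at bench height; x points to the steel fence (roughly away from the robot), z up. Place varies, turned up to 0.2 rad. Behind the fence a grey reader housing, 100 to 155 mm along x, 36 mm high. Plate and stops are ground smooth: the foot slides on them.
- back_fence: Long steel fence, rigid, fixed on the jig's plate along its y: 15 mm thick (x), 260 mm long, 22 mm high above the plate. Origin: centre of its underside, on the plate's top. Its stop face looks to the jig's -x, 7.5 mm from this origin. Module home: its centre 42.5 mm from this origin along the jig's -x.
- end_stop: Orange end stop, rigid fixed block on the plate by the fence, square to it: 68 mm (x) by 30 mm (y), 22 mm high. Origin: centre of its underside, on the plate's top, 30 mm along the jig's x and anywhere from 50 to 110 mm along -y. Its stop face looks to the jig's +y, 15 mm from this origin; the module goes on that side. Module home: its centre 60 mm from this origin along +y.
- grey_module: A grey module, same shape as the blue one, loose, to be left alone. Origin: centre of the underside.
- white_module: A white module, same shape as the blue one, loose, to be left alone. Origin: centre of the underside.
- screwdriver: A screwdriver with a red handle, about 200 mm long, 26 mm thick, lying on the bench, to be left alone. Origin: near its middle, at bench height.
- mug: A blue mug, 80 mm wide and 90 mm high, standing, to be left alone. Origin: centre of its underside.
- relay: A black relay, 30 x 78 x 55 mm, standing, to be left alone. Origin: centre of its underside.
- cleaner: A white bottle with a red cap, 56 mm wide and 150 mm high, standing, to be left alone. Origin: centre of its underside.

How it is judged:
By the outcome, as a careful person would: the job done as asked, in the order asked, and still so for the second after the job is handed in, while the arm keeps its last pose, push and grip.
It also fails if it takes over 51 s, if anything falls off the work surface, if the arm or the gripper's body presses on something with over 40 N, if the wrist force passes 120 N, or if a joint passes its speed limit or range.

## Working session

There is one attempt and no reset: what is moved stays moved. The work goes in short steps, Python scripts to look and compute and a tool call to move; the robot and the scene stay as the last step left them, time stands still between calls to the robot, and variables do not carry over. Pictures are saved under pics/ and viewed, at most 10 in all, crops included, and the job is handed in when it is done.

Besides the shell and the picture viewer there is one more tool, called after "Emit:" as name(argument=value, ...) on one line, values as JSON. play_rows: Moves the arm, as the interface text tells. Its arguments: {"type":"object","properties":{"series":{"type":"array","items":{"type":"number"}},"grip_force":{"type":"number"}},"required":["series"]}

```bash
mkdir -p pics; ls; python3 - <<'E'
from cell import env
import cv2, numpy as np
s=env.read_state(); print(s); print(env.grip_point_offset)
ims={c:env.get_image(c) for c in("scene","top")}
for c,i in ims.items():
    cv2.imwrite(f"pics/{c}0.png",i["frame"]); print(c,i["camera_matrix"],i["R"],i["t"])
for q in ["module","terminals","jig","back_fence","end_stop","grey_module","white_module","screwdriver","mug","relay","cleaner"]:
    for c in ims:
        print(q,c,[(np.round(d["pixel"],1).tolist(),round(d["conf"],2)) for d in env.mark_of(q,c)][:3])
E
```

```text
pics
{'t': 0.0, 'joint_positions': array([-7.26856337e+01,  1.79917630e+01,  2.57747980e+00,  7.46901356e+01,
       -1.15609044e-03,  8.20011429e+01]), 'qd': array([-0.02939323,  0.03876915, -0.04638434, -0.10341541, -0.11112866,
       -0.00287861]), 'joint_efforts': array([-5.12521237e-04, -4.80632579e+01,  2.98530847e+01,  1.93066034e-02,
       -2.83679237e-04, -2.79602475e-06]), 'ee_pos': array([ 0.24568177, -0.51931333,  0.23040294]), 'eef_rot': array([[ 9.03983953e-01,  4.27566016e-01, -5.61650585e-04],
       [ 4.27566321e-01, -9.03982320e-01,  1.73386343e-03],
       [ 2.33618877e-04, -1.80752759e-03, -9.99998339e-01]]), 'force': array([ 0.35942491, -1.15834687, -0.00862131]), 'wrist_torque': array([ 0.03797773,  0.02041131, -0.00477088]), 'grip_force': 0.0, 'opening': 0.08520382026391062}
-0.0187
scene [[476.12629019   0.         281.45208838]
 [  0.         476.12629019 215.75732888]
 [  0.           0.           1.        ]] [[-0.34610956  0.93817882 -0.00535423]
 [ 0.61194862  0.2214247  -0.75926938]
 [-0.71114489 -0.2660669  -0.65075445]] [ 0.24070342 -0.3001461   1.99
[... 494 characters left out ...]
13.5], 0.88)]
jig top [([318.6, 223.5], 0.89)]
back_fence scene [([250.5, 223.2], 0.64)]
back_fence top [([321.8, 191.3], 0.63)]
end_stop scene [([231.5, 207.9], 0.59)]
end_stop top [([359.0, 212.6], 0.73)]
grey_module scene [([358.1, 258.2], 0.66), ([230.7, 210.8], 0.52)]
grey_module top [([181.8, 190.4], 0.92)]
white_module scene [([397.9, 232.7], 0.91)]
white_module top [([140.9, 241.4], 0.87)]
screwdriver scene [([212.8, 172.0], 0.49)]
screwdriver top [([423.4, 282.8], 0.69)]
mug scene [([419.1, 270.6], 0.79)]
mug top [([110.1, 190.7], 0.82)]
relay scene [([295.6, 279.4], 0.74)]
relay top [([238.9, 132.9], 0.97)]
cleaner scene [([158.4, 201.7], 0.63)]
cleaner top [([460.6, 192.7], 0.66)]
```

```bash
python3 - <<'E'
import cv2
for c,(a,b,x,y) in {"scene":(140,320,150,440),"top":(110,320,90,480)}.items():
    i=cv2.imread(f"pics/{c}0.png")[a:b,x:y]; k=800//(y-x)*1.0; 
    cv2.imwrite(f"pics/{c}0c.png",cv2.resize(i,None,fx=k,fy=k,interpolation=cv2.INTER_CUBIC)); print(k)
E
```

```text
2.0
2.0
```

View pics/top0c.png

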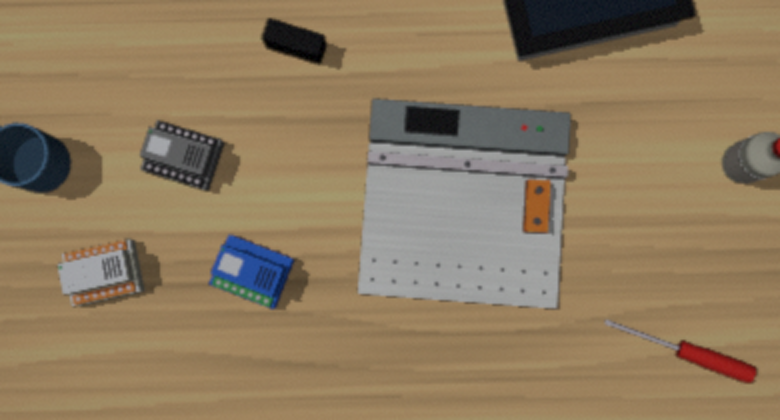

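View pics/scene0c.png

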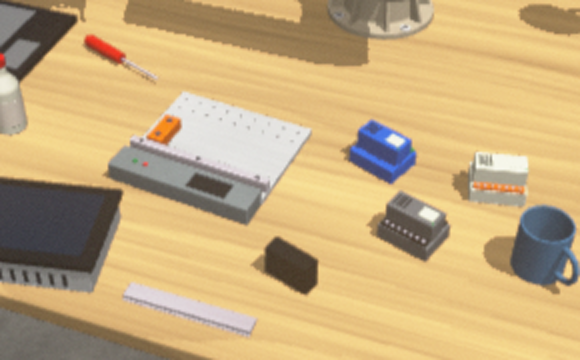

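Both views agree. The blue module is at about (216,246) in the top view, with its green terminals towards the robot. The plate is centred at about (319,223), the fence is on its far side, and the orange stop is at about (359,213). Next I'll fit model silhouettes to the regions in both views.

```bash
cat > h.py <<'E'
import numpy as np, cv2
from cell import env
from scipy.optimize import minimize
S=4
def box(x0,x1,y0,y1,z0,z1): return np.array([[x,y,z] for x in(x0,x1) for y in(y0,y1) for z in(z0,z1)])
MOD=[box(-.035,.035,-.045,.045,0,.028),box(-.02,.02,-.042,.042,.028,.062)]
PLATE=[box(-.1,.1,-.13,.13,0,.012),box(.1,.155,-.13,.13,0,.036)]
def world(P,p):
    c,s=np.cos(p[2]),np.sin(p[2]); return P@np.array([[c,s,0],[-s,c,0],[0,0,1]])+[p[0],p[1],p[3]]
def proj(X,im):
    q=(X@im["R"].T+im["t"])@im["camera_matrix"].T; return q[:,:2]/q[:,2:]
def sil(boxes,p,im):
    m=np.zeros((420*S,560*S),np.uint8)
    for b in boxes:
        h=cv2.convexHull(((proj(world(b,p),im)+.5)*S*16-8).astype(np.int32))
        cv2.fillConvexPoly(m,h,255,shift=4)
    return cv2.resize(m,(560,420),interpolation=cv2.INTER_AREA)/255.
def ray(px,im,z):
    d=im["R"].T@np.linalg.inv(im["camera_matrix"])@[*px,1]; o=-im["R"].T@im["t"]; return o+d*(z-o[2])/d[2]
def fit(boxes,p0,views,free=(0,1,2)):
    p0=np.array(p0,float); free=list(free)
    g=lambda m:cv2.GaussianBlur(m.astype(float),(0,0),1.0)
    V=[(im,g(r)) for im,r in views]
    def cost(q):
        p=p0.copy(); p[free]=q; return sum(((g(sil(boxes,p,im))-r)**2).sum() for im,r in V)
    st=np.array([.008,.008,.08,.006])[free]; n=len(free)
    r=minimize(cost,p0[free],method="Nelder-Mead",options=dict(initial_simplex=np.vstack([p0[free],p0[free]+np.diag(st)]),xatol=1e-4,fatol=.05))
    p=p0.copy(); p[free]=r.x; return p,r.fun
def reg(q,c):
    R=env.regions_of(q,c); return R[0]["region"] if R else None
E
python3 - <<'E'
from h import *
ims={c:env.get_image(c) for c in("scene","top")}
T=ims["top"]; R={}
for q in["module","jig","back_fence","end_stop"]:
    for c in ims:
        L=env.regions_of(q,c); print(q,c,[(np.round(d["pixel"]).tolist(),round(d["conf"],2),int(d["region"].sum())) for d in L][:3]); R[q,c]=L[0]["region"] if L else np.zeros((420,560),bool)
np.savez("r.npz",**{f"{a}-{b}":v for (a,b),v in R.items()})
m0=[*ray((214.7,245.9),T,0)[:2],-.25,0]
for cs in(["top"],["scene"],["top","scene"]):
    print("mod",cs,fit(MOD,m0,[(ims[c],R["module",c]) for c in cs]))
print("mod z",fit(MOD,m0,[(ims[c],R["module",c]) for c in cs],(0,1,2,3)))
J={c:R["jig",c]|R["back_fence",c]|R["end_stop",c] for c in ims}
j0=[*ray((318.6,223.5),T,0)[:2],-.05,0]
E_=ray((359,212.6),T,.012)
FEN=box(.085-.0075,.085+.0075,-.13,.13,.012,.034)
JB=PLATE+[box(.085,.1,-.13,.13,.012,.034)]
for cs in(["top"],["scene"],["top","scene"]):
    p,f=fit(JB,j0,[(ims[c],J[c]) for c in cs]); print("jig",cs,p,f)
print("jig z",fit(JB,j0,[(ims[c],J[c]) for c in cs],(0,1,2,3)))
for cs in(["top"],["scene"],["top","scene"]):
    b=[box(-.034,.034,-.015,.015,0,.022)]
    print("stop",cs,fit(b,[E_[0],E_[1],p[2],.012],[(ims[c],R["end_stop",c]) for c in cs],(0,1)))
print(fit(b,[E_[0],E_[1],p[2],.012],[(ims[c],R["end_stop",c]) for c in cs],(0,1,3)))
E
```

```text
module scene [([344.0, 215.0], 0.78, 706), ([356.0, 253.0], 0.53, 821)]
module top [([214.0, 248.0], 0.77, 959)]
jig scene [([257.0, 217.0], 0.82, 3759), ([256.0, 219.0], 0.6, 388)]
jig top [([318.0, 212.0], 0.67, 9454)]
back_fence scene [([257.0, 222.0], 0.86, 434)]
back_fence top [([325.0, 192.0], 0.96, 680)]
end_stop scene [([232.0, 207.0], 0.5, 165)]
end_stop top [([361.0, 213.0], 0.65, 335)]
mod ['top'] (array([ 0.46880487,  0.1305471 , -0.38335498,  0.        ]), np.float64(7.90576176918245))
mod ['scene'] (array([ 0.46997177,  0.13302937, -0.3581235 ,  0.        ]), np.float64(3.5453010712608832))
mod ['top', 'scene'] (array([ 0.46903818,  0.13116603, -0.37385136,  0.        ]), np.float64(16.555795956984113))
mod z (array([ 0.46885498,  0.13151388, -0.37633304, -0.00175774]), np.float64(15.211593740721144))
jig ['top'] [ 0.52461316 -0.14531359 -0.09579376  0.        ] 25.2170638516358
jig ['scene'] [ 0.52432873 -0.14189341 -0.09101852  0.        ] 31.509951846740798
jig ['top', 'scene'] [ 0.5244729  -0.14478524 -0.09574881  0.        ] 73.58897859533221
jig z (array([ 0.52447171, -0.14504796, -0.09244635, -0.00072959]), np.float64(69.23699566154704))
stop ['top'] (array([ 0.54549678, -0.24177464, -0.09574881,  0.012     ]), np.float64(2.317308037859172))
stop ['scene'] (array([ 0.5407401 , -0.23993962, -0.09574881,  0.012     ]), np.float64(11.73110383944041))
stop ['top', 'scene'] (array([ 0.54451146, -0.2410508 , -0.09574881,  0.012     ]), np.float64(19.76131118221123))
(array([ 0.54503278, -0.24098557, -0.09574881,  0.01271875]), np.float64(19.501673965020395))
```

```bash
cat >> h.py <<'E'
def go(x,y,z,yaw):
    """shift (cm) along tool axes and twist (deg) so that the TCP is at x,y,z and tool y at angle yaw (deg)"""
    s=env.read_state(); R=s["eef_rot"]; d=R.T@(np.array([x,y,z])-s["ee_pos"])*100
    cur=np.degrees(np.arctan2(R[1,1],R[0,1])); tw=-((yaw-cur+90)%180-90)
    print("t",s["t"],"pos",s["ee_pos"].round(4),"yaw",round(cur,2),"tilt",R[:2,2].round(4),"F",s["force"].round(2),"M",s["wrist_torque"].round(2),"open",round(s["opening"],4),"gf",round(s["grip_force"],1),"q",s["joint_positions"].round(0)); print("shift",d.round(2),"twist",round(tw,2))
E
python3 - <<'E'
from h import *
ims={c:env.get_image(c) for c in("scene","top")}; r=np.load("r.npz")
b=[box(-.0075,.0075,-.13,.13,0,.022)]
for cs in(["top"],["scene"],["top","scene"]):
    p,f=fit(b,[.607,-.153,-.0957,.012],[(ims[c],r["back_fence-"+c]) for c in cs]); d=p[:2]-[.5245,-.1448]
    print(cs,p,f,"jig x of fence",d@[.9954,-.0956],d@[.0956,.9954])
go(.469,.1312,.13,-21.4)
E
```

```text
['top'] [ 0.60198613 -0.1534015  -0.0956622   0.012     ] 8.894857804148643 jig x of fence 0.07795199601800366 -0.0011542587880672877
['scene'] [ 0.60109384 -0.1435144  -0.10516593  0.012     ] 62.20830738618741 jig x of fence 0.07611860479017085 0.00860206094549526
['top', 'scene'] [ 0.60176521 -0.15318385 -0.09799043  0.012     ] 78.69884818861742 jig x of fence 0.07771128468098279 -0.0009587307529991401
t 1.8 pos [ 0.2458 -0.5198  0.2313] yaw -64.69 tilt [-0.     -0.0001] F [0.5  0.35 0.27] M [ 0.06  0.04 -0.01] open 0.0856 gf 0.0 q [-73.  18.   3.  75.  -0.  82.]
shift [ 48.01 -49.31  10.13] twist -43.29
```

Emit:
play_rows(series=[-0.22, 4.8, -4.9, 1, -4.4, -0.22, 9.6, -9.8, 2, -8.8, -0.22, 14.4, -14.7, 3, -13.2, -0.22, 19.2, -19.6, 4, -17.6, -0.22, 24, -24.5, 5, -22, -0.22, 28.8, -29.4, 6, -26.4, -0.22, 33.6, -34.3, 7, -30.8, -0.22, 38.4, -39.2, 8, -35.2, -0.22, 43.2, -44.1, 9, -39.6, -0.22, 48, -49.3, 10.1, -43.3], grip_force=30)

```text
t: 2.8
ee_pos: [0.4079, -0.0504, 0.1592]
eef_rot: [[0.362, 0.932, 0.002], [0.932, -0.362, -0.001], [-0.0, 0.002, -1.0]]
force: [1.2, -0.5, 0.5]
opening: 0.0522
grip_force: 0.0
```

```bash
python3 -c "
from h import *
go(.469,.1312,.1,-21.4)"
```

```text
t 2.8 pos [ 0.4079 -0.0504  0.1592] yaw -21.24 tilt [ 0.0016 -0.0006] F [ 1.19 -0.52  0.46] M [-0.01 -0.02  0.04] open 0.0522 gf 0.0 q [-18.   2. -27.  61.  -0.  93.]
shift [19.14 -0.89  5.92] twist 0.16
```

Emit:
play_rows(series=[-0.22, 4, -0.2, 0, 0, -0.22, 8, -0.4, 1, 0, -0.22, 12, -0.6, 2, 0, -0.22, 16, -0.7, 3, 0, -0.22, 19, -0.9, 4, 0, -0.22, 19.1, -0.9, 5, 0, -0.22, 19.1, -0.9, 5.9, 0, -0.22, 19.1, -0.9, 5.9, 0, -0.22, 19.1, -0.9, 5.9, 0, -0.22, 19.1, -0.9, 5.9, 0])

```text
t: 3.8
ee_pos: [0.4688, 0.128, 0.1005]
eef_rot: [[0.366, 0.931, 0.001], [0.931, -0.366, -0.0], [0.0, 0.001, -1.0]]
force: [-0.1, 0.4, 0.2]
opening: 0.0522
grip_force: 0.0
```

```bash
python3 -c "
from h import *
go(.469,.1312,.032,-21.4)
for c in ['scene']:
    f=env.get_image(c)['frame'][120:260,270:430]; cv2.imwrite('pics/a.png',cv2.resize(f,None,fx=4,fy=4,interpolation=cv2.INTER_CUBIC))
f=env.get_image('top')['frame']; cv2.imwrite('pics/b.png',f)
"
```

```text
t 3.8 pos [0.4688 0.128  0.1005] yaw -21.48 tilt [ 0.0007 -0.0001] F [-0.13  0.38  0.17] M [-0.03  0.02  0.01] open 0.0522 gf 0.0 q [  6.  13. -23.  54.  -0. 117.]
shift [ 0.3  -0.1   6.85] twist -0.08
```

View pics/a.png

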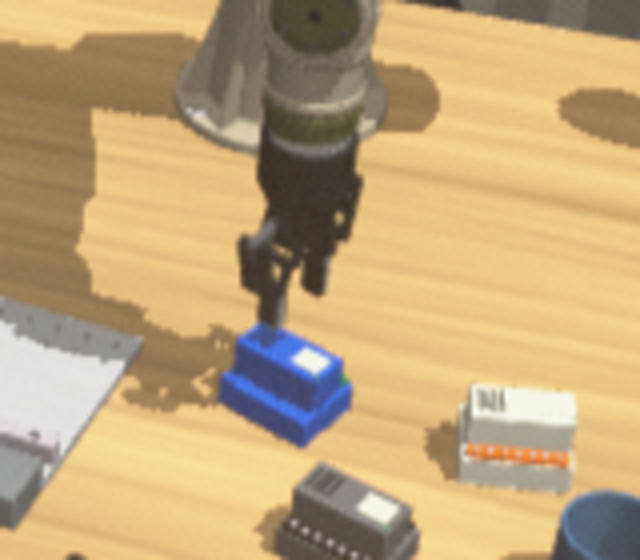

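The gripper hangs over the blue module, with its near finger tip at about (338,200) in the full picture. I'll descend to TCP z of about 35 mm.

Emit:
play_rows(series=[-0.22, 0.3, -0.1, 1, 0, -0.22, 0.3, -0.1, 2, 0, -0.22, 0.3, -0.1, 3, 0, -0.22, 0.3, -0.1, 4, 0, -0.22, 0.3, -0.1, 5, 0, -0.22, 0.3, -0.1, 5.5, 0, -0.22, 0.3, -0.1, 5.9, 0, -0.22, 0.3, -0.1, 6.2, 0, -0.22, 0.3, -0.1, 6.4, 0, -0.22, 0.3, -0.1, 6.5, 0])

```text
t: 4.9
ee_pos: [0.4689, 0.1321, 0.035]
eef_rot: [[0.365, 0.931, 0.0], [0.931, -0.365, -0.0], [0.0, 0.0, -1.0]]
force: [-0.2, -0.0, -0.8]
opening: 0.0519
grip_force: 0.0
```

```bash
python3 -c "
from h import *
go(.469,.1312,.031,-21.4)
for c in ['scene']:
    f=env.get_image(c)['frame'][160:260,290:410]; cv2.imwrite('pics/c.png',cv2.resize(f,None,fx=5,fy=5,interpolation=cv2.INTER_CUBIC))
im=env.get_image('scene')
print([proj(np.array([[.469,.1312,.035]])+np.array([[.9311*k,-.3649*k,0]]),im) for k in(-.026,0,.026)])
"
```

```text
t 4.9 pos [0.4689 0.1321 0.035 ] yaw -21.39 tilt [ 0.0003 -0.    ] F [-0.18 -0.01 -0.81] M [-0.03 -0.04 -0.02] open 0.0519 gf 0.0 q [  6.  17. -28.  45.  -0. 118.]
shift [-0.08  0.04  0.4 ] twist 0.01
[array([[345.64532889, 208.8905558 ]]), array([[341.11077197, 212.59604815]]), array([[336.49250572, 216.36994505]])]
```

View pics/c.png

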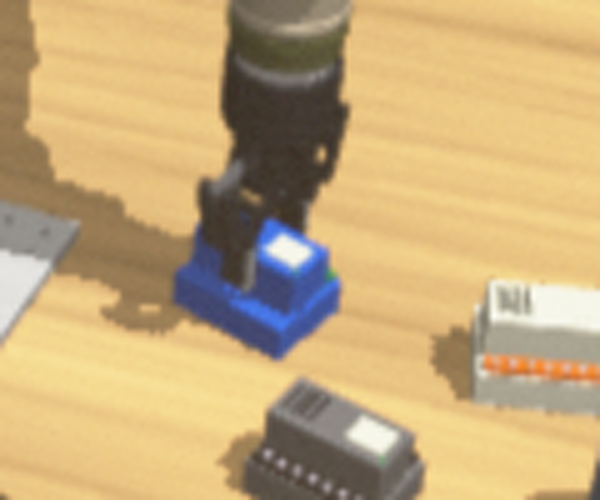

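The near finger tip shows at about (337,218), on the crown's side just above the foot step, and no contact force is felt. Closing here.

Emit:
play_rows(series=[0, 0, 0, 0, 0, 0.1, 0, 0, 0, 0, 0.3, 0, 0, 0, 0, 0.3, 0, 0, 0, 0, 0.3, 0, 0, 0, 0, 0.3, 0, 0, 0, 0, 0.3, 0, 0, 0, 0, 0.3, 0, 0, 0, 0, 0.3, 0, 0, 0, 0, 0.3, 0, 0, 0, 0], grip_force=50)

```text
t: 6.0
ee_pos: [0.4695, 0.1321, 0.0357]
eef_rot: [[0.365, 0.931, 0.002], [0.931, -0.365, -0.0], [0.001, 0.002, -1.0]]
force: [0.1, -1.0, 5.3]
opening: 0.0389
grip_force: 50.3
```

Emit:
play_rows(series=[0.3, 0, 0, -0.5, 0, 0.3, 0, 0, -1.5, 0, 0.3, 0, 0, -3, 0, 0.3, 0, 0, -5, 0, 0.3, 0, 0, -7, 0, 0.3, 0, 0, -9, 0, 0.3, 0, 0, -10, 0, 0.3, 0, 0, -10, 0, 0.3, 0, 0, -10, 0, 0.3, 0, 0, -10, 0])

```text
t: 7.0
ee_pos: [0.4678, 0.132, 0.1338]
eef_rot: [[0.365, 0.931, -0.002], [0.931, -0.365, -0.0], [-0.001, -0.002, -1.0]]
force: [0.1, -0.8, -2.3]
opening: 0.0392
grip_force: 50.9
```

```bash
python3 -c "
from h import *
def J(X,Y): c,s=np.cos(-.0957),np.sin(-.0957); return .5245+c*X-s*Y, -.1448+s*X+c*Y
print(J(.0355,-.0341),J(.0105,-.009))
ims={c:env.get_image(c) for c in('scene','top')}
V=[(ims[c],reg('module',c)) for c in ims]
print([int(v[1].sum()) for v in V])
print(fit(MOD,[.469,.1315,-.374,.1],V[:1]))
go(*J(.0105,-.009),.135,-5.5)"
```

```text
(np.float64(0.5565791698104577), np.float64(-0.18213613349386645)) (np.float64(0.5340919687122342), np.float64(-0.1547621351237333))
[627, 465]
(array([ 0.4711675 ,  0.13406347, -0.28419997,  0.1       ]), np.float64(116.31784445771129))
t 7.2 pos [0.4682 0.132  0.1342] yaw -21.39 tilt [-0.0015 -0.0003] F [ 0.6  -0.12 -2.38] M [ 0.01 -0.02  0.01] open 0.0395 gf 50.9 q [  6.  11. -20.  59.  -0. 118.]
shift [-24.3   16.59  -0.08] twist -15.89
```

Emit:
play_rows(series=[0.3, -2.5, 1.7, 0, -1.6, 0.3, -5.5, 3.7, 0, -3.6, 0.3, -8.5, 5.8, 0, -5.6, 0.3, -11.5, 7.8, 0, -7.6, 0.3, -14.5, 9.9, 0, -9.5, 0.3, -17.5, 12, 0, -11.5, 0.3, -20.5, 14, 0, -13.5, 0.3, -22.7, 15.5, 0, -15, 0.3, -23.8, 16.3, 0, -15.6, 0.3, -24.3, 16.6, 0, -15.9])

```text
t: 8.2
ee_pos: [0.5349, -0.1563, 0.1344]
eef_rot: [[0.097, 0.995, -0.0], [0.995, -0.097, -0.0], [-0.0, -0.0, -1.0]]
force: [0.0, -0.2, -3.7]
opening: 0.0391
grip_force: 51.1
```

Emit:
play_rows(series=[0.3, 0, 0, 0, 0, 0.3, 0, 0, 1, 0, 0.3, 0, 0, 2, 0, 0.3, 0, 0, 3, 0, 0.3, 0, 0, 4, 0, 0.3, 0, 0, 5, 0, 0.3, 0, 0, 6, 0, 0.3, 0, 0, 6.5, 0, 0.3, 0, 0, 6.5, 0, 0.3, 0, 0, 6.5, 0])

```text
t: 9.2
ee_pos: [0.5349, -0.1548, 0.0701]
eef_rot: [[0.096, 0.995, 0.0], [0.995, -0.096, -0.0], [-0.0, 0.0, -1.0]]
force: [-0.2, 0.5, -2.8]
opening: 0.0393
grip_force: 51.1
```

```bash
python3 -c "
from h import *
go(.5341,-.1548,.0477,-5.5)
for c,a in (('scene',(150,260,190,340)),('top',(160,280,240,400))):
    f=env.get_image(c)['frame'][a[0]:a[1],a[2]:a[3]]; cv2.imwrite('pics/d_%s.png'%c,cv2.resize(f,None,fx=5,fy=5,interpolation=cv2.INTER_CUBIC))
"
```

```text
t 9.2 pos [ 0.5349 -0.1548  0.0701] yaw -5.49 tilt [ 0.0002 -0.0002] F [-0.16  0.51 -2.84] M [-0.03  0.05 -0.01] open 0.0393 gf 51.1 q [-24.  22. -16.  53.  -0.  71.]
shift [-0.01 -0.08  2.24] twist 0.01
```

View pics/d_scene.png

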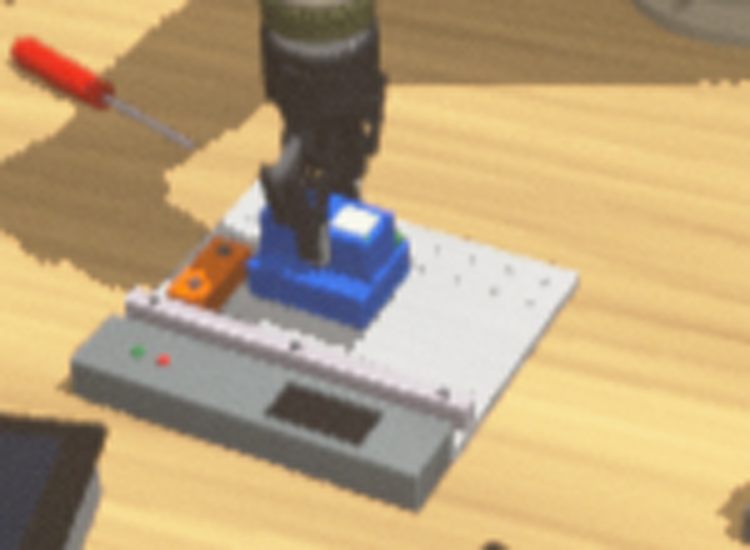

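The module hangs clear above the plate, about 25 mm off the fence and the orange stop, with its terminals facing away from the fence. Lowering it gently until it touches.

Emit:
play_rows(series=[0.3, 0, 0, 0.6, 0, 0.3, 0, 0, 1.2, 0, 0.3, 0, 0, 1.6, 0, 0.3, 0, 0, 1.9, 0, 0.3, 0, 0, 2.05, 0, 0.3, 0, 0, 2.1, 0, 0.3, 0, 0, 2.15, 0, 0.3, 0, 0, 2.2, 0, 0.3, 0, 0, 2.2, 0, 0.3, 0, 0, 2.2, 0])

```text
t: 10.3
ee_pos: [0.5348, -0.1547, 0.0482]
eef_rot: [[0.096, 0.995, 0.0], [0.995, -0.096, -0.0], [-0.0, 0.0, -1.0]]
force: [-0.3, 0.0, -2.5]
opening: 0.0389
grip_force: 51.1
```

Emit:
play_rows(series=[0.3, 0, 0, 0.02, 0, 0.3, 0, 0, 0.04, 0, 0.3, 0, 0, 0.06, 0, 0.3, 0, 0, 0.08, 0, 0.3, 0, 0, 0.1, 0, 0.3, 0, 0, 0.1, 0, 0.3, 0, 0, 0.1, 0, 0.3, 0, 0, 0.1, 0, 0.3, 0, 0, 0.1, 0, 0.3, 0, 0, 0.1, 0])

```text
t: 11.3
ee_pos: [0.5349, -0.1548, 0.0477]
eef_rot: [[0.096, 0.995, 0.001], [0.995, -0.096, -0.0], [-0.0, 0.001, -1.0]]
force: [-1.7, 1.0, 5.8]
opening: 0.0394
grip_force: 52.0
```

Emit:
play_rows(series=[0.3, -0.3, 0.3, 0, 0, 0.3, -0.6, 0.6, 0, 0, 0.3, -0.9, 0.9, 0, 0, 0.3, -1.2, 1.2, 0, 0, 0.3, -1.5, 1.5, 0, 0, 0.3, -1.7, 1.7, 0, 0, 0.3, -1.9, 1.85, 0, 0, 0.3, -2, 1.95, 0, 0, 0.3, -2, 2, 0, 0, 0.3, -2, 2, 0, 0])

```text
t: 12.3
ee_pos: [0.5532, -0.1768, 0.0477]
eef_rot: [[0.096, 0.995, 0.001], [0.995, -0.096, -0.001], [-0.0, 0.001, -1.0]]
force: [-1.4, 1.7, 5.2]
opening: 0.0394
grip_force: 52.1
```

Sliding slowly to the fence now.

Emit:
play_rows(series=[0.3, 0, 0.05, 0, 0, 0.3, 0, 0.1, 0, 0, 0.3, 0, 0.15, 0, 0, 0.3, 0, 0.2, 0, 0, 0.3, 0, 0.25, 0, 0, 0.3, 0, 0.3, 0, 0, 0.3, 0, 0.35, 0, 0, 0.3, 0, 0.4, 0, 0, 0.3, 0, 0.45, 0, 0, 0.3, 0, 0.45, 0, 0])

```text
t: 13.3
ee_pos: [0.5576, -0.1775, 0.0477]
eef_rot: [[0.096, 0.995, 0.001], [0.995, -0.096, -0.001], [-0.001, 0.001, -1.0]]
force: [-2.2, 0.2, 5.4]
opening: 0.0392
grip_force: 52.1
```

```bash
python3 -c "
from h import *
go(.5566,-.1821,.0477,-5.5)"
```

```text
t 13.3 pos [ 0.5576 -0.1775  0.0477] yaw -5.5 tilt [ 0.0009 -0.001 ] F [-2.22  0.22  5.41] M [0.08 0.35 0.01] open 0.0392 gf 52.1 q [-25.  26. -13.  51.  -0.  70.]
shift [-0.47 -0.05  0.  ] twist -0.0
```

Emit:
play_rows(series=[0.3, 0, 0.03, 0, 0, 0.3, 0, 0.06, 0, 0, 0.3, 0, 0.09, 0, 0, 0.3, 0, 0.12, 0, 0, 0.3, 0, 0.15, 0, 0, 0.3, 0, 0.18, 0, 0, 0.3, 0, 0.2, 0, 0, 0.3, 0, 0.2, 0, 0, 0.3, 0, 0.2, 0, 0, 0.3, 0, 0.2, 0, 0])

```text
t: 14.3
ee_pos: [0.5581, -0.1775, 0.0477]
eef_rot: [[0.096, 0.995, -0.002], [0.995, -0.096, -0.001], [-0.001, -0.002, -1.0]]
force: [-6.0, -0.1, 10.1]
opening: 0.0391
grip_force: 52.6
```

Fence contact is felt (6 N, and travel stopped). Now the end stop.

Emit:
play_rows(series=[0.3, -0.06, 0, 0, 0, 0.3, -0.12, 0, 0, 0, 0.3, -0.18, 0, 0, 0, 0.3, -0.24, 0, 0, 0, 0.3, -0.3, 0, 0, 0, 0.3, -0.36, 0, 0, 0, 0.3, -0.42, 0, 0, 0, 0.3, -0.46, 0, 0, 0, 0.3, -0.5, 0, 0, 0, 0.3, -0.5, 0, 0, 0])

```text
t: 15.3
ee_pos: [0.5578, -0.1807, 0.0477]
eef_rot: [[0.094, 0.996, -0.001], [0.996, -0.094, 0.002], [0.002, -0.001, -1.0]]
force: [-5.5, 5.4, 10.8]
opening: 0.0391
grip_force: 52.7
```

Emit:
play_rows(series=[0.5, 0, 0, 0, 0, 0.5, -0.05, 0.05, 0, 0, 0.5, -0.1, 0.1, 0, 0, 0.5, -0.15, 0.15, 0, 0, 0.5, -0.2, 0.2, 0, 0, 0.5, -0.25, 0.25, 0.02, 0, 0.5, -0.3, 0.3, 0.02, 0, 0.5, -0.3, 0.3, 0.02, 0, 0.5, -0.3, 0.3, 0.02, 0, 0.5, -0.3, 0.3, 0.02, 0], grip_force=80)

```text
t: 16.3
ee_pos: [0.5579, -0.1813, 0.048]
eef_rot: [[0.094, 0.996, -0.006], [0.996, -0.093, 0.006], [0.006, -0.006, -1.0]]
force: [-13.3, 13.1, 21.5]
opening: 0.0387
grip_force: 81.6
```

```bash
python3 -c "
from h import *
go(.5578,-.181,.0477,-5.5)"
```

```text
t 16.3 pos [ 0.5579 -0.1813  0.048 ] yaw -5.36 tilt [-0.0055  0.0062] F [-13.34  13.06  21.47] M [2.27 2.28 0.13] open 0.0387 gf 81.6 q [-26.  26. -12.  52.   0.  69.]
shift [ 0.03 -0.01  0.03] twist 0.14
```

```bash
python3 -c "
from h import *
F=[]
for c,a in (('scene',(170,250,200,320)),('top',(160,240,280,400))):
    f=env.get_image(c)['frame'][a[0]:a[1],a[2]:a[3]]; F.append(cv2.resize(f,None,fx=4.5,fy=3.6 if 0 else 3.7,interpolation=cv2.INTER_CUBIC))
cv2.imwrite('pics/e.png',np.vstack(F)); go(.558,-.1813,.048,-5.5)
"
```

```text
t 16.4 pos [ 0.5579 -0.1814  0.048 ] yaw -5.37 tilt [-0.0055  0.0063] F [-12.68  12.29  21.14] M [2.28 2.28 0.11] open 0.0386 gf 81.6 q [-26.  26. -12.  52.   0.  69.]
shift [ 0.01  0.01 -0.  ] twist 0.13
```

View pics/e.png

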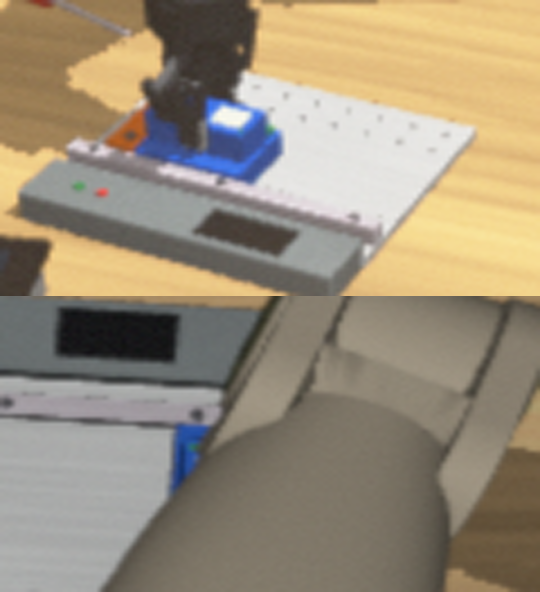

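The picture shows the foot against both the steel fence and the orange stop, with the terminals facing away from the fence. I'll hold for one second to check it is steady, then hand in.

Emit:
play_rows(series=[0.5, -0.05, 0.05, 0, 0, 0.5, -0.05, 0.05, 0, 0, 0.5, -0.05, 0.05, 0, 0, 0.5, -0.05, 0.05, 0, 0, 0.5, -0.05, 0.05, 0, 0, 0.5, -0.05, 0.05, 0, 0, 0.5, -0.05, 0.05, 0, 0, 0.5, -0.05, 0.05, 0, 0, 0.5, -0.05, 0.05, 0, 0, 0.5, -0.05, 0.05, 0, 0])

```text
t: 17.4
ee_pos: [0.5579, -0.1813, 0.0479]
eef_rot: [[0.093, 0.996, -0.006], [0.996, -0.093, 0.007], [0.007, -0.007, -1.0]]
force: [-14.5, 14.6, 23.1]
opening: 0.039
grip_force: 81.8
```

```bash
python3 -c "
from h import *
go(.558,-.1813,.048,-5.5)
print(env.job_done())"
```

```text
t 17.4 pos [ 0.5579 -0.1813  0.0479] yaw -5.35 tilt [-0.0063  0.0072] F [-14.46  14.58  23.06] M [2.58 2.44 0.05] open 0.039 gf 81.8 q [-26.  26. -12.  52.   0.  69.]
shift [ 0.01  0.01 -0.01] twist 0.15
the job is handed in; nothing more can be done
None
```

I handed the job in at 17.4 s: the blue module sits on the plate in the corner, terminals away from the fence, and the gripper still holds it against the fence and end stop at about 14 N each; the result was not reported.

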